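# Press the tamp trainer home

### The job

Take the coffee tamper out of its sloping rest and press the sprung plate in the portafilter basket squarely down until it is fully home and level, and hold it there for a full second. Then let the plate come up again and put the tamper back in its sloping rest, foot flat on the pad inside the lip. Leave the pitcher, the jar and the carton where they are.

Things in the scene. Friction and masses are not known exactly. Their poses are not given: they have to be found in the camera images.
- tamper: Coffee tamper, 95 mm tall, about 0.35 kg: round flat steel foot of 54 mm diameter, 20 mm thick, narrow neck, round dark wooden handle of 28 mm diameter from 36 to 95 mm above the underside. Origin: centre of the foot's flat underside; z runs along the handle, away from the foot. At the start it stands in the sloping rest, its handle leaning 32 degrees from vertical.
- seat: The rest's sloping black rubber pad, 92 x 92 mm, tilted 32 degrees. Origin: on its upper face, 58 mm above the table, where the centre of the tamper's foot belongs; z is square to the pad, up out of it; y is level, across the slope; -x runs downhill. A steel lip 7 mm high follows the downhill half of a circle of 31.5 mm inner radius about the origin; the uphill half is open.
- rest: Dark steel base of the tamper rest, 130 x 100 mm, fixed to the table, carrying the sloping pad. Origin: centre of its underside; x uphill, y across, z up.
- plate: Round aluminium plate, 61 mm diameter, on springs in the basket: it sinks up to 12 mm to a firm stop and rocks up to 7 degrees if pressed askew (0.014 N m per degree). Origin: centre of its flat upper face, z up. It starts to sink at about 3 N, needs about 11 N to be fully down and comes up by itself.
- travel (a joint): How far the sprung plate is pressed down, in m: 0 fully up, 0.012 fully home on its stop.
- basket_rim (a point): Centre of the open mouth of the portafilter's steel basket, 90 mm above the table; 64 mm inside, 72 mm outside diameter. The plate's face lies 6 mm below the rim when up, 18 mm when fully home.
- stand: Wooden base (130 x 120 mm) with pedestal and portafilter, all fixed to the table. Origin: centre of its underside, right below the basket's centre. The portafilter's black handle points along -x to 171 mm from the centre, its top 86 mm above the table; two small ears reach 48 mm from the centre along y, below the rim.
- pitcher: Bystander: steel milk pitcher, 84 mm wide, 95 mm tall, with a handle. Origin: centre of its underside.
- jar: Bystander: amber glass jar with a lid, 80 mm wide, 110 mm tall. Origin: centre of its underside.
- carton: Bystander: cardboard carton, 90 x 140 x 70 mm. Origin: centre of its underside.
Things that resemble listed ones, but are neither listed nor needed, are in the scene too. Leave any pink or yellow look-alike of the tamper alone.

How it is judged (in metres and radians):
On the way:
1. the sprung plate is held fully home (within 1.5 mm of its stop) and level (within 3.5 degrees) by the tamper's foot for 0.5 s (value of joint travel above 0.0105 m and angle between plate's own z axis and vertical below 0.061 rad and angle between tamper's own z axis and vertical below 0.09 rad and contact force between tamper and plate above 4 N), for 0.5 s.
At the end, for the whole second after the job is handed in: The tamper is at rest in its sloping rest, foot flat on the pad (within 5 degrees), the centre of its foot within 10 mm of the seat's origin; the sprung plate has come up again (within 2 mm) (distance between tamper and seat below 0.01 m and angle between the z axis of tamper and the z axis of seat, either way round below 0.09 rad and linear speed of tamper below 0.02 m/s and value of joint travel below 0.002 m); the robot touches nothing.
It fails at once if the pitcher, the jar or the carton is moved by more than 30 mm (distance of any of pitcher, jar, carton from where it was at the start of the episode above 0.03 m).
It also fails if it takes over 54 s, if anything falls off the work surface, if the arm or the gripper's body presses on something with over 40 N, if the wrist force passes 120 N, or if a joint passes its speed limit or range.

### The arm

A 7-joint arm with a two-finger parallel gripper is mounted at the origin on the work surface. World frame = base frame: x ahead of the robot, y to its left, z up, the work surface at z = 0. Lengths are in mm, angles in rad, forces in N, time in s.
With the tool pointing down it reaches from about 400 to 875 mm from the base axis. Payload 6.5 kg.
Tool frame: the origin (TCP) lies on the centre line of the jaws, within the pads' length; the fingertips stand 11 mm ahead of it and the grasp point (between the pads) lies 8 mm behind it; z points along the fingers, y is the line along which they close (so a half turn about z gives the same grasp; the last joint's range is limited). The gripper opens to 88 mm and grips with 3 to 60 N. Pads are 18 mm wide; open, the fingers measure 123 mm over their backs; the gripper's body (75 mm by 187 mm) begins 45 mm behind the grasp point.
Start: joints at [1.176, 0.536, -0.004, 1.538, 0.003, 1.067, -0.071], TCP at [209.886, -615.173, 249.716] pointing down, gripper open.
Joint ranges: [-2.7, 2.7], [-0.37, 2.16], [-1.27, 1.26], [0.24, 2.4], [-1.31, 4.45], [0.19, 1.91], [-2.76, 2.76]. Speed limits (rad/s): [2.39, 2.39, 3.14, 3.14, 3.14, 3.14, 3.14].

### API

Orientations are given as a unit quaternion [w, x, y, z].
In Python, from bench import * gives the robot as it stands. The module is installed in compiled form; this text tells all that it offers.
- The arm moves only by the tool drive_tool, never from a script. Its argument "increments" is a list of rows, each a list of 2 entries, a list of its own where there are three numbers: the shift along the tool's x, y, z in cm, then the turn about the tool's z in rad. In form: [[[dx, dy, dz], yaw], ...]. A call has 1 to 20 rows; each row shifts and turns the commanded pose from where the row before left it, along the tool's axes as they then stand; what a row does not reach is not made up. A row lasts 1/10 s, in which the tool goes at most 50 mm and 8.59 degrees, less where a joint would pass 70% of its speed; a pose out of reach is approached as far as the arm can. A call is refused whole if a number of a shift passes 5 or a number of a turn 0.15, either way. A call with a gripper value outside its range is refused whole. "claw" is the finger opening in cm, from 0 to 8.81, set as the call begins (left out, the last holds). The fingers move at their own pace and stop on an object; the grip force is fixed at half the most. Time passes only in rows, so rows that do not move let the fingers close. It gives the time, the measured TCP pose, the force, the opening and the grip force at its end, in the units of the state.
- observe(): the state, without advancing time (a new reading comes with each control period).
- get_image(name): name is "scene" or "side" or "wrist"; returns the picture (384x512x3 uint8, blue, green, red); there is no depth.
- camera_model(name): a dict with "K" (3x3 intrinsics, pixels), "R" (3x3) and "t" (3): a world point X has camera coordinates R X + t. Camera axes: x right, y down, z forward; pixel columns grow to the right and rows downward; lengths in mm; the calibration is good to about 2 mm. A picture is of the moment at which its call begins: read the wrist's pose just before it. camera_model takes no time and is no camera call; for the wrist camera it gives the pose at the moment of the call.
- job_done(): hands the job in; it is judged then, once.
The state is a dict: "time_s": time; "joints": joint angles; "qd": joint speeds; "effort": joint torques, N m; "eef_pos": TCP position; "ee_rot": TCP orientation; "force": force on the tool from outside, world axes, zero at the start; "wrist_torque": the same for the moment, N m; "opening": finger opening in mm; "finger_force": force on a finger pad.
Only numpy, scipy, OpenCV 4.12 (cv2) and the standard library are available. Lean on these libraries where they do the work, as an engineer would, in place of code of your own. Each camera call takes 0.05 s, during which the arm holds its last target. There are 200 camera calls.

## Working session

There is one attempt and no reset: what is moved stays moved. The work goes in short steps, Python scripts to look and compute and a tool call to move; the robot and the scene stay as the last step left them, time stands still between calls to the robot, and variables do not carry over. Pictures are saved under pics/ and viewed, at most 10 in all, crops included, and the job is handed in when it is done.

Besides the shell and the picture viewer there is one more tool, called after "Request:" by a JSON object that holds its "op" and its "data", one argument or row to a line. drive_tool: Moves the arm, as the interface text tells. Its arguments: {"type":"object","properties":{"increments":{"type":"array"},"claw":{"type":"number"}},"required":["increments"]}

```bash
mkdir -p pics; python3 - <<'E'
from bench import *
import cv2,numpy as np
s=observe();print(s)
for n in("scene","side"):
    im=get_image(n);cv2.imwrite(f"pics/{n}0.png",im)
    m=camera_model(n);print(n,np.round(m["K"],1).tolist(),np.round(m["R"],4).tolist(),np.round(m["t"],1).tolist())
E
```

```text
{'time_s': 0.0, 'joints': array([ 1.175821  ,  0.53718101, -0.00441776,  1.53881044,  0.00257151,
        1.06726583, -0.07121659]), 'qd': array([-8.55133210e-04, -3.03578701e-03,  2.53027952e-04, -6.81857311e-04,
        9.11424754e-04, -8.55485997e-05,  1.41906894e-03]), 'effort': array([-2.61798950e-04, -5.70975709e+01,  9.90560688e-01, -2.51598752e+01,
       -5.62846474e-02,  1.78836164e-02,  1.80054712e-04]), 'eef_pos': array([ 209.67721201, -614.66188107,  248.85405083]), 'ee_rot': array([-8.07753406e-04,  9.86516485e-01,  1.63659819e-01, -1.88600712e-04]), 'force': array([ 1.01880244,  0.23036081, -0.54308811]), 'wrist_torque': array([-0.02831172, -0.01292313, -0.04679572]), 'finger_force': 0.0, 'opening': 87.99286596111396}
scene [[489.5, 0.0, 256.5], [0.0, 489.5, 188.6], [0.0, 0.0, 1.0]] [[0.152, 0.9883, 0.0117], [0.6968, -0.0988, -0.7104], [-0.701, 0.1161, -0.7037]] [-82.0, -391.8, 1692.3]
side [[499.9, 0.0, 262.3], [0.0, 499.9, 193.1], [0.0, 0.0, 1.0]] [[-0.8896, -0.4565, -0.017], [-0.3109, 0.6322, -0.7097], [0.3347, -0.626, -0.7043]] [583.4, 269.2, 1345.7]
```

View pics/scene0.png

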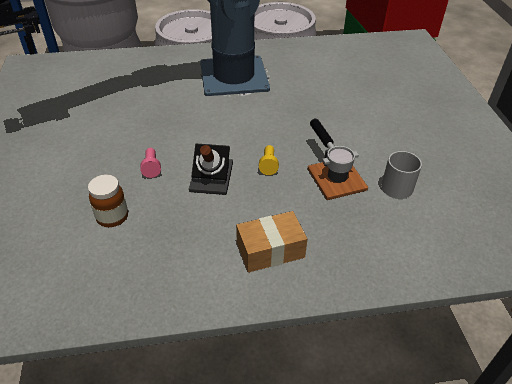

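View pics/side0.png

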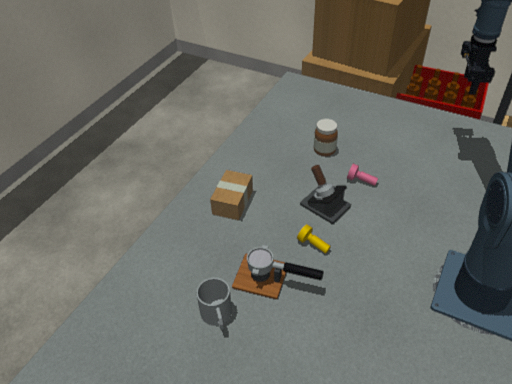

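The scene view shows the rest at about (211,168) with the brown handle top at (207,152). The yellow and pink decoys are at (269,160) and (150,163), the basket mouth at (341,155), the jar at (108,200), the carton at (271,240) and the pitcher at (402,175). The side view has the tamper at (321,183) and the basket at (260,260).

```bash
cat > h.py <<'E'
from bench import *
import cv2,numpy as np
def ray(m,p):
    R=np.array(m["R"]);t=np.array(m["t"]).ravel();K=np.array(m["K"])
    d=R.T@np.linalg.inv(K)@np.array([p[0],p[1],1.]);return -R.T@t,d/np.linalg.norm(d)
def onplane(m,p,z):
    c,d=ray(m,p);return c+d*(z-c[2])/d[2]
def tri(ms,ps):
    A=np.zeros((3,3));b=np.zeros(3);L=[ray(m,p) for m,p in zip(ms,ps)]
    for c,d in L:
        P=np.eye(3)-np.outer(d,d);A+=P;b+=P@c
    X=np.linalg.solve(A,b);return X,[np.linalg.norm((np.eye(3)-np.outer(d,d))@(X-c)) for c,d in L]
def proj(m,X):
    q=np.array(m["K"])@(np.array(m["R"])@np.array(X)+np.array(m["t"]).ravel());return q[:2]/q[2]
E
python3 - <<'E'
from h import *
a=cv2.imread("pics/scene0.png");b=cv2.imread("pics/side0.png")
c=lambda i,x,y:cv2.resize(i[y:y+75,x:x+100],None,fx=4,fy=4,interpolation=cv2.INTER_CUBIC)
cv2.imwrite("pics/crops.png",np.vstack([np.hstack([c(a,160,130),c(a,290,115)]),np.hstack([c(b,275,155),c(b,225,235)])]))
ms,mi=camera_model("scene"),camera_model("side")
print("basket",tri([ms,mi],[(341,155),(260,260)]),onplane(ms,(341,155),90),onplane(mi,(260,260),90))
print("rest",onplane(ms,(211,168),30))
for p in[(108,222),(271,265),(402,195),(269,172),(150,175)]:print(p,onplane(ms,p,0).round())
E
```

```text
basket (array([549.72215605, 219.15639267,  81.30614845]), [np.float64(1.1180566832846557), np.float64(1.1180566832847676)]) [560.35794525 215.9480491   90.        ] [545.96700777 223.94968138  90.        ]
rest [ 497.16132584 -117.09447309   30.        ]
(108, 222) [ 626. -385.    0.]
(271, 265) [812.  -8.   0.]
(402, 195) [639. 372.   0.]
(269, 172) [503.  40.   0.]
(150, 175) [ 469. -282.   -0.]
```

View pics/crops.png

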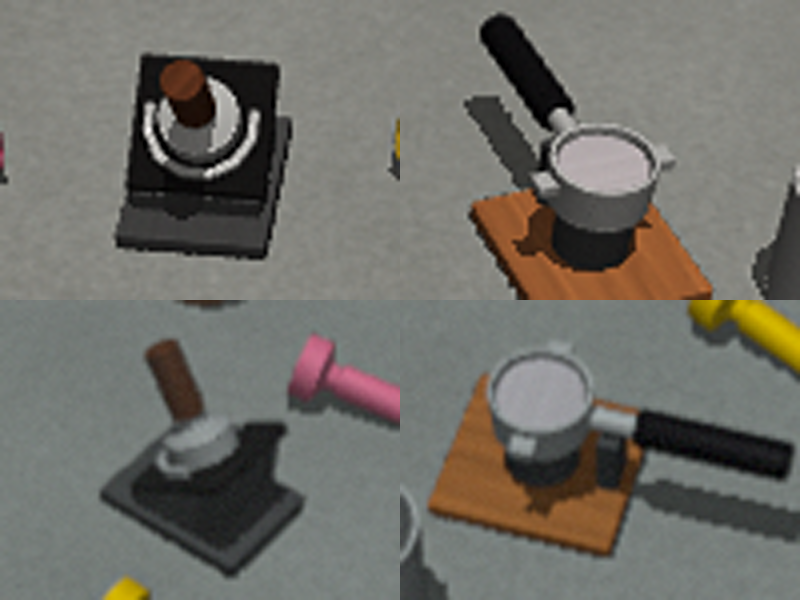

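The crops show the lip facing the scene camera, so downhill is about +x and the handle leans that way. The handle top is at scene (205.8,150) and side (315.5,167). The lip ends are at scene (197.5,156.7) and (224,158.3).

```bash
python3 - <<'E'
from h import *
ms,mi=camera_model("scene"),camera_model("side")
print("top",tri([ms,mi],[(205.8,150),(315.5,167)]))
print("hbot",tri([ms,mi],[(208.7,159.5),(321.8,183)]))
P=[onplane(ms,(160+x/4,130+y/4),z) for x,y,z in[(118,240,0),(265,257,0),(291,122,20),(265,250,20),(150,107,62),(256,113,62)]]
for p in P:print(p.round())
# basket ears, rim
S=lambda x,y:(290+x/4,115+y/4);D=lambda x,y:(225+x/4,235+y/4)
print("rim",onplane(ms,S(604,160)if 0 else S(204,160),90),onplane(mi,D(140,94),90),tri([ms,mi],[S(204,160),D(140,94)]))
print("hend",onplane(ms,S(95,25),76),onplane(mi,D(378,161),76))
w=camera_model("wrist");R=np.array(w["R"]);t=np.array(w["t"]).ravel();print(w["K"],-R.T@t,R)
E
```

```text
top (array([ 541.63236607, -130.50591768,  134.37587813]), [np.float64(3.116286289525636), np.float64(3.116286289525601)])
hbot (array([ 516.17811578, -125.2286228 ,   81.56788108]), [np.float64(4.358518777320516), np.float64(4.3585187773205725)])
[ 542. -179.    0.]
[571. -85.   0.]
[464. -55.  20.]
[585. -86.  20.]
[ 484. -150.   62.]
[499. -81.  62.]
rim [560.35794525 215.9480491   90.        ] [548.2580882 219.5206119  90.       ] (array([551.56982264, 217.38682286,  83.82070982]), [np.float64(2.14408164761722), np.float64(2.144081647617213)])
hend [392.47619533 185.55327784  76.        ] [389.29548337 189.63572306  76.        ]
[[324.45732446   0.         257.51053692]
 [  0.         324.45732446 195.12698977]
 [  0.           0.           1.        ]] [ 273.51007137 -593.93520842  382.43415601] [[ 0.32223216 -0.94665873 -0.00191919]
 [-0.91473068 -0.31188501  0.25689595]
 [-0.24379136 -0.08102459 -0.96643716]]
```

Request:
{"op": "drive_tool", "data": {
  "increments": [
    [[2.8, -2.3, 0], 0],
    [[2.8, -2.3, 0], 0],
    [[2.8, -2.3, 0], 0],
    [[2.8, -2.3, 0], 0],
    [[2.8, -2.3, 0], 0],
    [[2.8, -2.3, 0], 0],
    [[2.8, -2.3, 0], 0],
    [[2.8, -2.3, 0], 0],
    [[2.8, -2.3, 0], 0],
    [[2.8, -2.3, 0], 0],
    [[2.8, -2.3, 0], 0],
    [[2.8, -2.3, 0], 0],
    [[2.8, -2.3, 0], 0],
    [[2.8, -2.3, 0], 0],
    [[2.8, -2.3, 0], 0],
    [[2.8, -2.3, 0], 0],
    [[0, 0, 0], 0.14],
    [[0, 0, 0], 0.14],
    [[0, 0, 0], 0.14],
    [[0, 0, 0], 0.14]
  ]
}}

```text
time_s: 2.1
eef_pos: [514.7, -122.1, 249.3]
ee_rot: [0.0, 0.993, -0.118, -0.0]
force: [-0.4, -1.5, -1.5]
opening: 88.5
finger_force: 0.0
```

```bash
python3 - <<'E'
from h import *
import pickle
s=observe();w=camera_model("wrist");im=get_image("wrist");print(s["eef_pos"],s["ee_rot"],s["force"])
pickle.dump(w,open("w1.pkl","wb"));cv2.imwrite("pics/w1.png",im)
E
```

```text
[ 514.7380048  -122.10925046  249.32701666] [ 8.24200515e-06  9.93003431e-01 -1.18084677e-01 -4.41306274e-04] [-0.43450978 -1.47728538 -1.54709556]
```

View pics/w1.png

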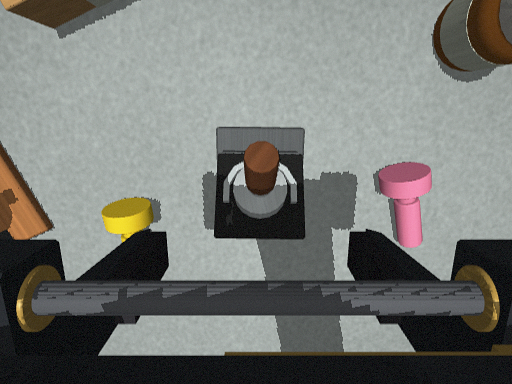

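The wrist view, with up as downhill, shows the rest square to the image: front edge (217–304,127), rear edge (214–305,238). The handle top is at (261,151) and the lip ends near (226,200) and (295,200), so the yaw is already aligned.

```bash
python3 - <<'E'
from h import *
import pickle
w=pickle.load(open("w1.pkl","rb"));im=cv2.imread("pics/w1.png")
yaw=2*np.arctan2(-.11808,.993);c,s=np.cos(yaw),np.sin(yaw);print("yaw",yaw)
T=np.array([514.74,-122.11])
def tl(X):d=X[:2]-T;return np.array([d[0]*c+d[1]*s,d[0]*s-d[1]*c,X[2]]).round(1)
hsv=cv2.cvtColor(im,cv2.COLOR_BGR2HSV)
m=((hsv[...,0]<15)&(hsv[...,1]>110)).astype(np.uint8);m[:,:200]=0;m[:,320:]=0;m[250:]=0
ys,xs=np.nonzero(m);print(xs.min(),xs.max(),ys.min(),ys.max())
for r in range(ys.min(),ys.max(),6):q=xs[ys==r];print(r,q.min(),q.max(),end='; ')
print()
print("top",tl(onplane(w,(261.5,154),138.6)))
for n,p,z in[("front",(217,127),0),("front",(304,127),0),("rear",(214,238),82),("rear",(305,238),82),("lip",(224,200),62),("lip",(297,200),62),("footup",(260,218),58+14.3+17)]:
  print(n,tl(onplane(w,p,z)))
# steel foot mask (bright gray) bottom
g=((hsv[...,1]<40)&(hsv[...,2]>95)).astype(np.uint8);g[:, :218]=0;g[:,303:]=0;g[:157]=0;g[237:]=0
for r in range(160,236,4):
  q=np.nonzero(g[r])[0]; print(r,(q.min(),q.max()) if len(q) else None,end='; ')
E
```

```text
yaw -0.23671322895422242
217 300 142 237
142 256 267; 148 247 275; 154 244 278; 160 244 278; 166 244 277; 172 245 276; 178 246 275; 184 248 274; 190 250 270; Traceback (most recent call last):
  File "<stdin>", line 10, in <module>
    return umr_minimum(a, axis, None, out, keepdims, initial, where)
ValueError: zero-size array to reduction operation minimum which has no identity
```

```bash
python3 - <<'E'
from h import *
import pickle
w=pickle.load(open("w1.pkl","rb"));im=cv2.imread("pics/w1.png")
yaw=-.2367;c,s=np.cos(yaw),np.sin(yaw)
T=np.array([514.74,-122.11])
def tl(X):d=X[:2]-T;return np.array([d[0]*c+d[1]*s,d[0]*s-d[1]*c,X[2]]).round(1)
print("cam",tl(ray(w,(0,0))[0]))
# topmost handle point = downhill edge of the top face; lower part of top edge
e=np.array([-.53,.848]);
print("top downhill edge",tl(onplane(w,(261.3,142),138.6-14*.53)), "-> centre minus",14*.848)
print("top wide",tl(onplane(w,(261,155),138.6)),tl(onplane(w,(244,155),138.6)),tl(onplane(w,(278,155),138.6)))
for n,p,z in[("front",(217,127),0),("front",(304,127),0),("rear",(214,238),58+46*.53),("rear",(305,238),58+46*.53),("lip",(224,200),62),("lip",(297,200),62)]:
  print(n,tl(onplane(w,p,z)))
hsv=cv2.cvtColor(im,cv2.COLOR_BGR2HSV)
g=((hsv[...,1]<40)&(hsv[...,2]>85)).astype(np.uint8);g[:, :218]=0;g[:,303:]=0
for r in range(160,236,4):
  q=np.nonzero(g[r])[0]; print(r,(q.min(),q.max()) if len(q) else None,end='; ')
E
```

```text
cam [ 67.4  -0.  382.8]
top downhill edge [ 42.5   2.7 131.2] -> centre minus 11.872
top wide [ 33.5   2.4 138.6] [ 33.6 -10.4 138.6] [ 33.5  15.2 138.6]
front [ 46.8 -47.1   0. ]
front [46.7 53.5  0. ]
rear [-56.8 -43.5  82.4]
rear [-56.9  46.9  82.4]
lip [-23.4 -34.7  62. ]
lip [-23.4  40.3  62. ]
160 None; 164 (np.int64(237), np.int64(282)); 168 (np.int64(232), np.int64(287)); 172 (np.int64(230), np.int64(289)); 176 (np.int64(227), np.int64(292)); 180 (np.int64(225), np.int64(294)); 184 (np.int64(224), np.int64(296)); 188 (np.int64(224), np.int64(296)); 192 (np.int64(223), np.int64(296)); 196 (np.int64(223), np.int64(296)); 200 (np.int64(223), np.int64(296)); 204 (np.int64(239), np.int64(281)); 208 (np.int64(243), np.int64(277)); 212 (np.int64(245), np.int64(275)); 216 (np.int64(254), np.int64(266)); 220 None; 224 None; 228 None; 232 None;
```

Three checks agree (pad rear edge, base front edge, handle top): the seat lies at tool x ≈ −18.5 and y ≈ +2.5 mm. I will grasp the handle 68 mm above the underside.

Request:
{"op": "drive_tool", "data": {
  "increments": [
    [[0.9, 0.15, 0.5], 0],
    [[0.85, 0.1, 1.5], 0],
    [[0, 0, 2], 0],
    [[0, 0, 2], 0],
    [[0, 0, 2], 0],
    [[0, 0, 2], 0],
    [[0, 0, 2], 0],
    [[0, 0, 1.5], 0],
    [[0, 0, 0.7], 0],
    [[0, 0, 0], 0],
    [[0, 0, 0], 0]
  ],
  "claw": 8.8
}}

```text
time_s: 3.25
eef_pos: [532.0, -128.8, 108.0]
ee_rot: [-0.0, 0.993, -0.115, 0.0]
force: [-0.4, 0.1, 0.3]
opening: 88.0
finger_force: 0.0
```

Request:
{"op": "drive_tool", "data": {
  "increments": [
    [[0, 0, 0], 0],
    [[0, 0, 0], 0],
    [[0, 0, 0], 0],
    [[0, 0, 0], 0],
    [[0, 0, 0], 0],
    [[0, 0, 0], 0],
    [[0, 0, 0], 0],
    [[0, 0, 0], 0]
  ],
  "claw": 0
}}

```text
time_s: 4.05
eef_pos: [531.5, -128.6, 107.7]
ee_rot: [0.0, 0.993, -0.115, -0.0]
force: [0.5, 1.1, 0.2]
opening: 26.9
finger_force: 30.0
```

Request:
{"op": "drive_tool", "data": {
  "increments": [
    [[0, 0, -0.5], 0],
    [[0, 0, -0.8], 0],
    [[0, 0, -1], 0],
    [[0, 0, -1.5], 0],
    [[0, 0, -2], 0],
    [[0, 0, -2], 0],
    [[0, 0, -2], 0],
    [[0, 0, -1.5], 0],
    [[0, 0, -0.7], 0],
    [[0, 0, 0], 0],
    [[0, 0, 0], 0]
  ]
}}

```text
time_s: 5.15
eef_pos: [531.0, -128.6, 227.3]
ee_rot: [-0.0, 0.993, -0.115, -0.0]
force: [-0.4, 0.3, -4.3]
opening: 27.3
finger_force: 30.0
```

```bash
python3 - <<'E'
from h import *
s=observe();print(s["eef_pos"],s["force"],s["wrist_torque"],s["opening"])
cv2.imwrite("pics/a.png",get_image("scene"));b=get_image("side");a=cv2.imread("pics/a.png");w=get_image("wrist")
r=lambda i,x,y:cv2.resize(i[y:y+100,x:x+130],(400,300),interpolation=cv2.INTER_CUBIC)
cv2.imwrite("pics/lift.png",np.vstack([np.hstack([r(a,150,90),r(b,255,110)]),np.hstack([cv2.resize(w,(400,300)),np.zeros((300,400,3),np.uint8)])]))
E
```

```text
[ 531.03619643 -128.5665006   227.26340041] [-0.3944988   0.30208155 -4.25245555] [-0.01997777 -0.0500229   0.0088873 ] 27.268031843006934
```

View pics/lift.png

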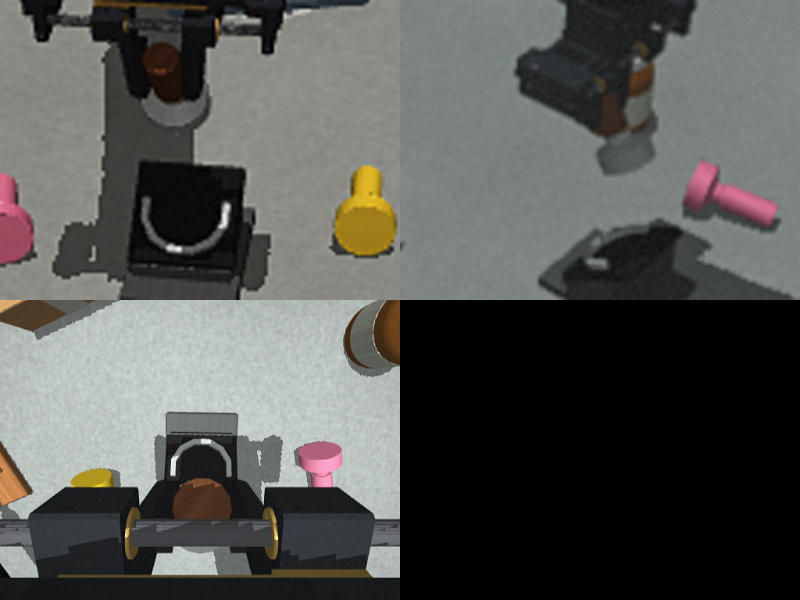

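Lifted and still leaning about 30° in the fingers: foot at top-left tile (178,100), rest empty below it. I will set the foot's edge on open table downhill of the rest and drag-press it flat.

Request:
{"op": "drive_tool", "data": {
  "increments": [
    [[2, 0, 0], 0],
    [[3, 0, 0], 0],
    [[3, 0, 0.5], 0],
    [[3, 0, 1], 0],
    [[2, 0, 2], 0],
    [[1, 0, 2.5], 0],
    [[0, 0, 2.5], 0],
    [[0, 0, 2.5], 0],
    [[0, 0, 2], 0],
    [[0, 0, 1.5], 0],
    [[0, 0, 1], 0],
    [[0, 0, 0], 0]
  ]
}}

```text
time_s: 6.5
eef_pos: [666.8, -160.5, 71.1]
ee_rot: [-0.0, 0.993, -0.115, -0.001]
force: [-0.3, 0.8, -4.0]
opening: 27.1
finger_force: 30.0
```

Request:
{"op": "drive_tool", "data": {
  "increments": [
    [[0, 0, 0.2], 0],
    [[0, 0, 0.2], 0],
    [[0, 0, 0.2], 0],
    [[0, 0, 0], 0]
  ]
}}

```text
time_s: 6.9
eef_pos: [667.9, -160.8, 66.9]
ee_rot: [0.0, 0.993, -0.115, 0.0]
force: [1.0, 0.1, -4.8]
opening: 27.2
finger_force: 30.0
```

Request:
{"op": "drive_tool", "data": {
  "increments": [
    [[0, 0, 0.2], 0],
    [[0, 0, 0.2], 0],
    [[0, 0, 0], 0]
  ]
}}

```text
time_s: 7.2
eef_pos: [668.5, -160.9, 63.3]
ee_rot: [0.0, 0.993, -0.115, 0.001]
force: [0.4, -0.0, 0.5]
opening: 26.9
finger_force: 30.0
```

Request:
{"op": "drive_tool", "data": {
  "increments": [
    [[-0.3, 0, 0.1], 0],
    [[-0.5, 0, 0.1], 0],
    [[-0.5, 0, 0], 0],
    [[-0.5, 0, 0], 0],
    [[-0.5, 0, 0], 0],
    [[0, 0, 0], 0]
  ]
}}

```text
time_s: 7.8
eef_pos: [648.7, -156.0, 63.5]
ee_rot: [0.0, 0.993, -0.115, 0.004]
force: [3.1, -1.3, 8.6]
opening: 27.0
finger_force: 30.0
```

Request:
{"op": "drive_tool", "data": {
  "increments": [
    [[-0.5, 0, 0.1], 0],
    [[-0.5, 0, 0.1], 0],
    [[-0.4, 0, 0.1], 0],
    [[-0.2, 0, 0.1], 0],
    [[0, 0, 0.1], 0],
    [[0, 0, 0], 0]
  ]
}}

```text
time_s: 8.4
eef_pos: [635.4, -152.9, 61.5]
ee_rot: [0.0, 0.993, -0.115, 0.006]
force: [-1.3, -0.8, 26.1]
opening: 27.2
finger_force: 30.0
```

Request:
{"op": "drive_tool", "data": {
  "increments": [
    [[0, 0, 0.2], 0],
    [[0, 0, 0.2], 0],
    [[0, 0, 0], 0],
    [[0, 0, 0], 0]
  ]
}}

```text
time_s: 8.8
eef_pos: [635.9, -152.8, 59.5]
ee_rot: [0.0, 0.993, -0.115, 0.006]
force: [-5.9, 1.2, 42.1]
opening: 27.6
finger_force: 30.0
```

```bash
python3 - <<'E'
from h import *
s=observe();print(s["eef_pos"],s["force"],s["wrist_torque"],s["opening"])
b=get_image("side");a=get_image("scene")
p=[proj(camera_model(n),s["eef_pos"]).astype(int) for n in("scene","side")];print(p)
def r(i,q):
    x,y=max(0,q[0]-50),max(0,q[1]-40);return cv2.resize(i[y:y+90,x:x+100],(400,360),interpolation=cv2.INTER_CUBIC)
cv2.imwrite("pics/press.png",np.hstack([r(a,p[0]),r(b,p[1])]))
E
```

```text
[ 635.85158661 -152.82875098   59.49965981] [-5.85747201  1.15640163 42.09282234] [0.29348007 1.13687594 0.03306675] 27.615895872310684
[array([200, 198]), array([289, 172])]
```

View pics/press.png

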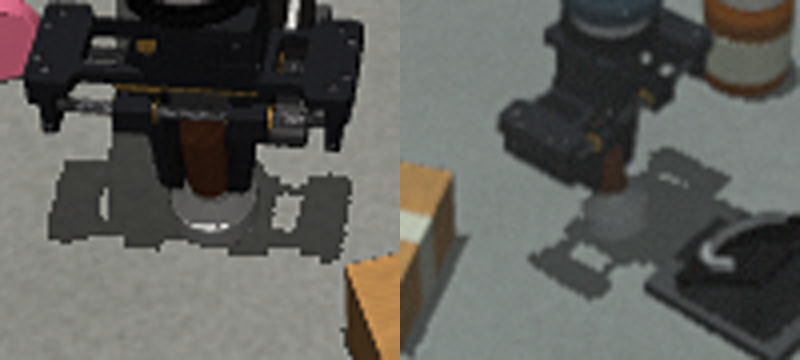

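The tamper is almost upright, its foot on the table: left tile (213,215), right tile (612,215). The torque suggests a remaining edge contact, so I will let go, let it settle flat, and regrasp.

Request:
{"op": "drive_tool", "data": {
  "increments": [
    [[0, 0, -0.3], 0],
    [[0, 0, -0.3], 0],
    [[0, 0, 0], 0]
  ]
}}

```text
time_s: 9.2
eef_pos: [632.2, -152.2, 60.0]
ee_rot: [0.0, 0.993, -0.115, 0.003]
force: [0.8, -0.8, 13.0]
opening: 27.5
finger_force: 30.0
```

Request:
{"op": "drive_tool", "data": {
  "increments": [
    [[0, 0, 0], 0],
    [[0, 0, 0], 0],
    [[0, 0, 0], 0],
    [[0, 0, 0], 0],
    [[0, 0, 0], 0],
    [[0, 0, 0], 0]
  ],
  "claw": 5
}}

```text
time_s: 9.8
eef_pos: [629.6, -151.8, 57.5]
ee_rot: [-0.0, 0.993, -0.115, -0.0]
force: [-0.7, -0.2, 0.2]
opening: 50.5
finger_force: 0.0
```

```bash
python3 - <<'E'
from h import *
import pickle
s=observe();w=camera_model("wrist");im=get_image("wrist");print(s["eef_pos"],s["force"],s["wrist_torque"],s["opening"])
pickle.dump(w,open("w2.pkl","wb"));cv2.imwrite("pics/w2.png",im)
E
```

```text
[ 629.6058364  -151.76407784   57.4823812 ] [-0.74730876 -0.23611148  0.22647963] [ 0.05213683 -0.02399453  0.00737788] 50.47788364201775
```

View pics/w2.png

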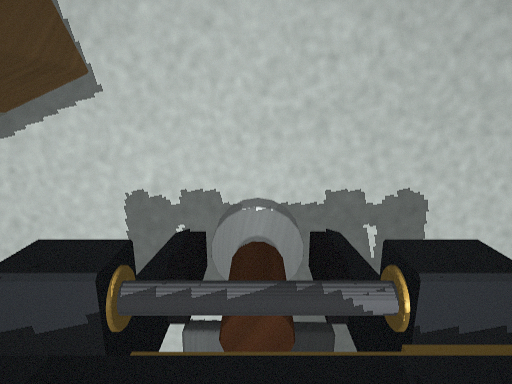

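The tamper now stands upright between the open fingers: foot disc columns 211–303, front edge at row 198, handle centred at column 258.

```bash
python3 - <<'E'
from h import *
import pickle
w=pickle.load(open("w2.pkl","rb"))
s=observe();q=s["ee_rot"];yaw=2*np.arctan2(q[2],q[1]);c,sn=np.cos(yaw),np.sin(yaw);T=s["eef_pos"][:2];print(yaw,T)
def tl(X):d=X[:2]-T;return np.array([d[0]*c+d[1]*sn,d[0]*sn-d[1]*c,X[2]]).round(1)
for p,z in[((257.5,198),0),((257.5,207),20),((211,243),20),((303,243),20),((258,242),36),((220,340),95),((295,340),95),((258,318),95)]:print(p,z,tl(onplane(w,p,z)))
# stand: rim + handle direction
ms,mi=camera_model("scene"),camera_model("side")
E
```

```text
-0.23123430029999822 [ 629.67551391 -151.77028098]
(257.5, 198) 0 [14.6 -0.2  0. ]
(257.5, 207) 20 [15.  -0.2 20. ]
(211, 243) 20 [ -6.4 -26.6  20. ]
(303, 243) 20 [-6.4 25.7 20. ]
(258, 242) 36 [ 1.1  0.1 36. ]
(220, 340) 95 [-10.4 -13.2  95. ]
(295, 340) 95 [-10.4  12.9  95. ]
(258, 318) 95 [-1.6  0.  95. ]
```

Request:
{"op": "drive_tool", "data": {
  "increments": [
    [[-0.6, 0, 0], 0],
    [[-0.6, 0, 0], 0],
    [[0, 0, 0], 0],
    [[0, 0, 0], 0]
  ]
}}

```text
time_s: 10.25
eef_pos: [618.0, -149.0, 57.8]
ee_rot: [0.0, 0.993, -0.115, 0.0]
force: [0.4, -0.3, 0.6]
opening: 49.9
finger_force: 0.0
```

Request:
{"op": "drive_tool", "data": {
  "increments": [
    [[0, 0, 0], 0],
    [[0, 0, 0], 0],
    [[0, 0, 0], 0],
    [[0, 0, 0], 0],
    [[0, 0, 0], 0],
    [[0, 0, 0], 0],
    [[0, 0, -0.5], 0],
    [[0, 0, -1.5], 0],
    [[0, 0, -2.5], 0],
    [[0, 0, -3], 0],
    [[0, 0, -3], 0],
    [[0, 0, -3], 0],
    [[0, 0, -2.5], 0],
    [[0, 0, -1], 0],
    [[0, 0, 0], 0]
  ],
  "claw": 0
}}

```text
time_s: 11.75
eef_pos: [618.8, -149.3, 229.5]
ee_rot: [0.0, 0.993, -0.115, 0.001]
force: [-0.3, 0.7, -4.1]
opening: 27.4
finger_force: 30.0
```

Request:
{"op": "drive_tool", "data": {
  "increments": [
    [[-1, -1.4, 0], 0],
    [[-2.1, -3.1, 0], 0],
    [[-2.1, -3.1, 0], 0],
    [[-2.1, -3.1, 0], 0],
    [[-2.1, -3.1, 0], 0],
    [[-2.1, -3.1, 0], 0],
    [[-2.1, -3.1, 0], 0],
    [[-2.1, -3.1, 0], 0],
    [[-2.1, -3.1, 0], 0],
    [[-2.1, -3.1, 0], 0],
    [[-2.1, -3.1, 0], 0],
    [[-1.5, -1.9, 0], 0],
    [[0, 0, 0], 0],
    [[0, 0, 0], 0]
  ]
}}

```text
time_s: 13.15
eef_pos: [466.2, 238.8, 226.4]
ee_rot: [0.001, 0.993, -0.114, -0.001]
force: [0.3, -1.3, -4.0]
opening: 27.2
finger_force: 30.0
```

```bash
python3 - <<'E'
from h import *
import pickle
s=observe();w=camera_model("wrist");im=get_image("wrist");print(s["eef_pos"],s["ee_rot"],s["force"],s["opening"])
pickle.dump(w,open("w3.pkl","wb"));cv2.imwrite("pics/w3.png",im)
E
```

```text
[466.24662013 238.79962801 226.40010754] [ 8.80769718e-04  9.93450313e-01 -1.14255402e-01 -1.18435349e-03] [ 0.30470853 -1.26419858 -3.97340067] 27.21151939278338
```

View pics/w3.png

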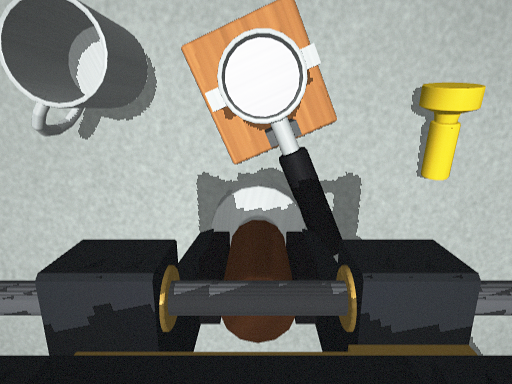

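The basket mouth is at about (262,76) with its bright plate inside. The portafilter handle runs to (330,250), the held tamper's foot front is at (258,187), and the pitcher at (60,60) is clear.

```bash
python3 - <<'E'
from h import *
import pickle
w=pickle.load(open("w3.pkl","rb"));im=cv2.imread("pics/w3.png")
s=observe();q=s["ee_rot"];yaw=2*np.arctan2(q[2],q[1]);c,sn=np.cos(yaw),np.sin(yaw);T=s["eef_pos"][:2]
def tl(X):d=X[:2]-T;return np.array([d[0]*c+d[1]*sn,d[0]*sn-d[1]*c,X[2]]).round(1)
g=(im.min(2)>238).astype(np.uint8);g[140:]=0
g=cv2.morphologyEx(g,cv2.MORPH_OPEN,np.ones((5,5)))
for k in cv2.findContours(g,cv2.RETR_CCOMP,cv2.CHAIN_APPROX_NONE)[0]:
    if len(k)>60 and cv2.contourArea(k)>800:
        e=cv2.fitEllipse(k);print(cv2.boundingRect(k),e)
        for z in(84,90):
            P=np.array([onplane(w,p[0],z)[:2] for p in k],np.float32);(x,y),r=cv2.minEnclosingCircle(P);print(z,x,y,r,tl(np.array([x,y,z])))
for p,z in[((258,187),238-8-65+0),((258,197),185),((258,220),201),((218,28),90)]:
  print(p,tl(onplane(w,p,z)))
for p in[(262,28),(262,125),(217,76),(308,76)]:print("rim",p,tl(onplane(w,p,90)))
E
```

```text
(225, 38, 74, 78) ((261.7187805175781, 76.56297302246094), (73.02166748046875, 77.22093200683594), 1.9849047660827637)
84 554.2042846679688 214.7374725341797 29.741586685180664 [90.1  2.5 84. ]
90 553.7236938476562 214.9333038330078 29.094440460205078 [89.6  2.4 90. ]
(258, 187) [ 19.5  -0.6 165. ]
(258, 197) [ 18.6  -0.6 185. ]
(258, 220) [ 10.6  -0.6 201. ]
(218, 28) [125.  -30.8  90. ]
rim (262, 28) [125.1   2.5  90. ]
rim (262, 125) [53.3  2.9 90. ]
rim (217, 76) [ 90.8 -32.6  90. ]
rim (308, 76) [90.9 38.7 90. ]
```

```bash
python3 - <<'E'
from h import *
import pickle
def an(f,pk,T,yaw,z0):
    w=pickle.load(open(pk,"rb"));im=cv2.imread(f);c,sn=np.cos(yaw),np.sin(yaw);T=np.array(T)
    def tl(p,z):X=onplane(w,p,z);d=X[:2]-T;return np.array([d[0]*c+d[1]*sn,d[0]*sn-d[1]*c]).round(1)
    h=cv2.cvtColor(im,cv2.COLOR_BGR2HSV);col=slice(250,266)
    m=((h[...,0]<15)&(h[...,1]>110))[:,col].mean(1)>.5;r=np.nonzero(m)[0];r=r[r>180];print("brown rows",r.min(),r.max())
    print("handle bottom front",tl((258,r.min()),z0+36),"top rear",tl((258,r.max()),z0+95))
    print("gray col258",[(i,im[i,258].tolist()) for i in range(178,r.min()+1,3)])
    return tl
t=an("pics/w2.png","w2.pkl",(629.67,-151.77),-.2312,0)
t=an("pics/w3.png","w3.pkl",(466.25,238.8),-.2290,169)
for r in(184,186,188):print(r,t((258,r),169),t((258,r+10),189))
E
```

```text
brown rows 242 350
handle bottom front [1.1 0.1] top rear [-14.5   0. ]
gray col258 [(178, [185, 191, 180]), (181, [191, 194, 185]), (184, [184, 187, 180]), (187, [184, 189, 181]), (190, [186, 192, 185]), (193, [187, 194, 185]), (196, [187, 192, 184]), (199, [100, 101, 97]), (202, [101, 100, 97]), (205, [98, 97, 95]), (208, [234, 233, 228]), (211, [124, 127, 122]), (214, [132, 134, 130]), (217, [133, 134, 128]), (220, [130, 128, 125]), (223, [129, 129, 124]), (226, [132, 133, 129]), (229, [131, 132, 127]), (232, [137, 135, 131]), (235, [119, 117, 113]), (238, [102, 103, 99]), (241, [87, 85, 86])]
brown rows 221 341
handle bottom front [12.5  0.1] top rear [-10.6  -0. ]
gray col258 [(178, [107, 108, 108]), (181, [113, 112, 109]), (184, [112, 113, 110]), (187, [237, 236, 230]), (190, [240, 241, 236]), (193, [241, 241, 237]), (196, [242, 242, 238]), (199, [241, 242, 238]), (202, [240, 240, 235]), (205, [240, 241, 235]), (208, [131, 133, 128]), (211, [141, 142, 136]), (214, [134, 134, 130]), (217, [110, 109, 107]), (220, [53, 58, 71])]
184 [23.3  0.2] [22.4  0.2]
186 [22.1  0.2] [21.3  0.2]
188 [20.8  0.2] [20.1  0.2]
```

```bash
cat >> h.py <<'E'
from scipy.optimize import least_squares
def tilt(w,T,yaw,rows,z0,pts=((27,0),(27,20),(14,36),(-14,95))):
    u=np.array([np.cos(yaw),np.sin(yaw)])
    def res(p):
        x0,z,th=p;o=[]
        for (a,s),r in zip(pts,rows):
            X=x0+a*np.cos(th)+s*np.sin(th);Z=z-a*np.sin(th)+s*np.cos(th)
            o.append(proj(w,[T[0]+u[0]*X,T[1]+u[1]*X,Z])[1]-r)
        return o
    f=least_squares(res,[0,z0,0]);return f.x[:2].round(1),np.degrees(f.x[2]).round(1),f.fun.round(1)
E
python3 - <<'E'
from h import *
import pickle
L=lambda n:pickle.load(open(n,"rb"))
print(tilt(L("w2.pkl"),(629.67,-151.77),-.2312,(198,207.5,242),0))
for R in((186.5,206.5,220.5,341.5),(186.5,206.5,220.5)):print(tilt(L("w3.pkl"),(466.25,238.8),-.229,R,169))
print(tilt(L("w3.pkl"),(466.25,238.8),-.229,(186.5,220.5,341.5),169,((27,0),(14,36),(-14,95))))
im=get_image("side");s=observe();p=proj(camera_model("side"),s["eef_pos"]).astype(int)
jm=get_image("scene");q=proj(camera_model("scene"),s["eef_pos"]).astype(int)
f=lambda i,p:cv2.resize(i[max(0,p[1]-35):p[1]+55,p[0]-50:p[0]+50],(400,360),interpolation=cv2.INTER_CUBIC)
cv2.imwrite("pics/tilt.png",np.hstack([f(jm,q),f(im,p)]))
E
```

```text
(array([-10.6,   6.9]), np.float64(0.9), array([ 0., -0., -0.]))
(array([-12.6, 139.7]), np.float64(-5.4), array([ 1.6, -8. ,  7.8, -1.2]))
(array([-13.1,  19.1]), np.float64(-78.8), array([ 0., -0.,  0.]))
(array([ -5.1, 172.1]), np.float64(7.0), array([0., 0., 0.]))
```

View pics/tilt.png

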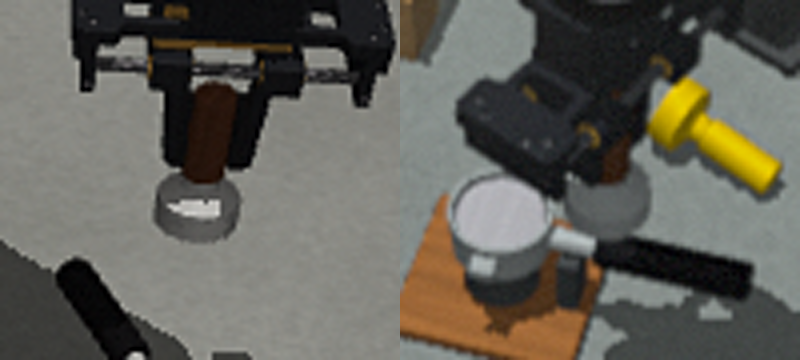

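The close-ups show the held tamper leaning about 5–7° in the grip plane, with the foot toward the robot. I will set it down on the plate, let the springs level it, and regrasp there before pressing. First I move over the basket, gently.

Request:
{"op": "drive_tool", "data": {
  "increments": [
    [[0.4, 0.05, 0], 0],
    [[0.8, 0.05, 0], 0],
    [[1.2, 0.05, 0], 0],
    [[1.4, 0.05, 0], 0],
    [[1.4, 0.05, 0], 0],
    [[1.4, 0, 0.2], 0],
    [[1.3, 0, 0.5], 0],
    [[0.9, 0, 1], 0],
    [[0.5, 0, 1.3], 0],
    [[0.25, 0, 1.3], 0],
    [[0, 0, 1.2], 0],
    [[0, 0, 1], 0],
    [[0, 0, 0.7], 0],
    [[0, 0, 0.4], 0],
    [[0, 0, 0.2], 0],
    [[0, 0, 0], 0],
    [[0, 0, 0], 0]
  ]
}}

```text
time_s: 15.0
eef_pos: [560.6, 214.5, 150.2]
ee_rot: [-0.0, 0.993, -0.115, 0.0]
force: [0.4, -0.9, -4.0]
opening: 27.4
finger_force: 30.0
```

```bash
python3 - <<'E'
from h import *
import pickle
s=observe();w=camera_model("wrist");im=get_image("wrist");print(s["eef_pos"],s["ee_rot"],s["force"],s["opening"])
pickle.dump(w,open("w4.pkl","wb"));cv2.imwrite("pics/w4.png",im)
E
```

```text
[560.64272966 214.50481179 150.16901758] [-1.93407403e-04  9.93328805e-01 -1.15315711e-01  3.67591707e-04] [ 0.35244534 -0.90725123 -3.98063644] 27.369339489255335
```

View pics/w4.png

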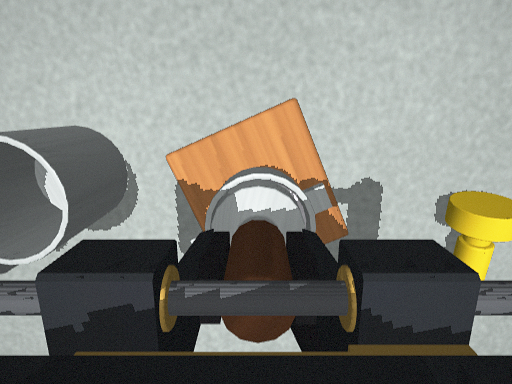

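The foot hangs centred over the basket mouth: rim front arc at row 172, foot front at row 187, both about column 258. I go down to contact.

Request:
{"op": "drive_tool", "data": {
  "increments": [
    [[0, 0, 0.3], 0],
    [[0, 0, 0.3], 0],
    [[0, 0, 0.2], 0],
    [[0, 0, 0.1], 0],
    [[0, 0, 0], 0],
    [[0, 0, 0], 0]
  ]
}}

```text
time_s: 15.65
eef_pos: [560.9, 215.3, 146.2]
ee_rot: [-0.0, 0.993, -0.115, 0.001]
force: [-15.4, -5.5, 39.5]
opening: 27.6
finger_force: 30.0
```

Request:
{"op": "drive_tool", "data": {
  "increments": [
    [[0, 0, 0.1], 0],
    [[0, 0, 0.1], 0],
    [[0, 0, 0], 0],
    [[0, 0, 0], 0]
  ]
}}

```text
time_s: 16.05
eef_pos: [560.7, 215.3, 144.4]
ee_rot: [-0.0, 0.993, -0.115, 0.001]
force: [-17.5, -6.6, 41.7]
opening: 27.4
finger_force: 30.0
```

The foot caught the rim (contact height matches 90 mm). I back up and measure the foot against the rim.

Request:
{"op": "drive_tool", "data": {
  "increments": [
    [[0, 0, -0.4], 0],
    [[0, 0, -0.6], 0],
    [[0, 0, -0.6], 0],
    [[0, 0, 0], 0],
    [[0, 0, 0], 0]
  ]
}}

```text
time_s: 16.55
eef_pos: [560.3, 214.2, 154.4]
ee_rot: [0.0, 0.993, -0.115, -0.0]
force: [-0.1, -1.0, -3.8]
opening: 27.0
finger_force: 30.0
```

```bash
python3 - <<'E'
from h import *
import pickle
s=observe();w=camera_model("wrist");im=get_image("wrist");print(s["eef_pos"],s["ee_rot"],s["force"],s["opening"])
pickle.dump(w,open("w5.pkl","wb"));cv2.imwrite("pics/w5.png",im)
q=s["ee_rot"];yaw=2*np.arctan2(q[2],q[1]);c,sn=np.cos(yaw),np.sin(yaw);T=s["eef_pos"][:2]
def tl(p,z):X=onplane(w,p,z);d=X[:2]-T;return np.array([d[0]*c+d[1]*sn,d[0]*sn-d[1]*c]).round(1)
g=im.mean(2).astype(int)
print("col258",[(r,g[r,258]) for r in range(150,228,2)])
for r in(195,205,215,225):print("row",r,[(x,g[r,x]) for x in range(196,322,3)])
d=np.array([554.1,214.7])-T;print("basket in tool",d[0]*c+d[1]*sn,d[0]*sn-d[1]*c)
u=np.array([c,sn]);
for a in(32,36):
  X=np.array([554.1,214.7])+a*u;print("rim front row",a,proj(w,[*X,90]))
h=cv2.cvtColor(im,cv2.COLOR_BGR2HSV);m=((h[...,0]<15)&(h[...,1]>110))
for r in range(222,345,8):
  x=np.nonzero(m[r,215:305])[0]+215; print(r,(x.min(),x.max()) if len(x) else None,end=' ')
E
```

```text
[560.3475044  214.22577469 154.39244521] [ 9.44537429e-05  9.93318427e-01 -1.15405706e-01 -1.29834335e-04] [-0.08730744 -1.01411601 -3.81658746] 26.975854962386
col258 [(150, np.int64(163)), (152, np.int64(164)), (154, np.int64(160)), (156, np.int64(160)), (158, np.int64(155)), (160, np.int64(156)), (162, np.int64(160)), (164, np.int64(133)), (166, np.int64(103)), (168, np.int64(102)), (170, np.int64(89)), (172, np.int64(234)), (174, np.int64(244)), (176, np.int64(226)), (178, np.int64(155)), (180, np.int64(108)), (182, np.int64(117)), (184, np.int64(111)), (186, np.int64(112)), (188, np.int64(227)), (190, np.int64(240)), (192, np.int64(241)), (194, np.int64(242)), (196, np.int64(242)), (198, np.int64(242)), (200, np.int64(241)), (202, np.int64(243)), (204, np.int64(241)), (206, np.int64(240)), (208, np.int64(244)), (210, np.int64(137)), (212, np.int64(142)), (214, np.int64(144)), (216, np.int64(133)), (218, np.int64(111)), (220, np.int64(111)), (222, np.int64(93)), (224, np.int64(41)), (226, np.int64(38))]
row 195 [(196, np.int64(86)), (199, np.int64(85)), (202, np.int64(85)), (205,
[... 3490 characters left out ...]
304, np.int64(122)), (307, np.int64(82)), (310, np.int64(134)), (313, np.int64(133)), (316, np.int64(78)), (319, np.int64(80))]
basket in tool -6.189815181328133 0.9707671527030529
rim front row 32 [259.35478215 177.73802318]
rim front row 36 [259.35940098 171.40467902]
222 None 230 (np.int64(239), np.int64(277)) 238 (np.int64(233), np.int64(282)) 246 (np.int64(231), np.int64(284)) 254 (np.int64(230), np.int64(286)) 262 (np.int64(228), np.int64(287)) 270 (np.int64(227), np.int64(289)) 278 (np.int64(225), np.int64(291)) 286 None 294 None 302 None 310 None 318 (np.int64(219), np.int64(295)) 326 (np.int64(222), np.int64(294)) 334 (np.int64(226), np.int64(289)) 342 (np.int64(235), np.int64(280))
```

```bash
python3 - <<'E'
from h import *
import pickle
L=lambda n:pickle.load(open(n,"rb"))
im=cv2.imread("pics/w3.png")
print([(r,im[r,262].tolist()) for r in range(150,190,2)])
i5=cv2.imread("pics/w5.png")
for n,T,yaw,z0 in(("w3",(466.25,238.8),-.229,169),("w5",(560.35,214.23),-.2313,97)):
  for R in((187,220.5 if n=="w3" else 223,342),(187.5,220 if n=="w3" else 222,343)):
    print(n,tilt(L(n+".pkl"),T,yaw,R,z0,((27,20),(14,36),(-14,95))))
  for rb in(176,178,180):
    print(rb,tilt(L(n+".pkl"),T,yaw,(rb,187.5,221 if n=="w3" else 222.5,342.5),z0))
E
```

```text
[(150, [90, 150, 221]), (152, [55, 92, 137]), (154, [202, 206, 195]), (156, [192, 197, 189]), (158, [192, 196, 185]), (160, [192, 195, 190]), (162, [191, 194, 186]), (164, [195, 199, 189]), (166, [197, 202, 193]), (168, [94, 95, 90]), (170, [101, 107, 101]), (172, [114, 116, 111]), (174, [114, 118, 114]), (176, [114, 119, 113]), (178, [105, 110, 105]), (180, [114, 113, 109]), (182, [110, 109, 106]), (184, [116, 113, 107]), (186, [153, 154, 145]), (188, [233, 234, 228])]
w3 (array([  2.9, 140.9]), np.float64(-19.9), array([0., 0., 0.]))
w3 (array([ -1. , 149.3]), np.float64(-9.7), array([-0., -0.,  0.]))
176 (array([ -1.6, 148.3]), np.float64(-9.7), array([-0.1,  0.6, -0.6,  0.1]))
178 (array([ -2.6, 152.6]), np.float64(-5.9), array([-0.2,  0.8, -0.8,  0.1]))
180 (array([ -3.3, 157.7]), np.float64(-2.3), array([-0.2,  1.1, -1. ,  0.1]))
w5 (array([20. , 78.4]), np.float64(-44.8), array([-0., -0., -0.]))
w5 (array([ 7.9, 68.2]), np.float64(-29.2), array([ 0., -0.,  0.]))
176 (array([-1.6, 73.6]), np.float64(-11.7), array([-0.3,  1.3, -1.3,  0.2]))
178 (array([-2.7, 77.6]), np.float64(-7.9), array([-0.3,  1.6, -1.5,  0.2]))
180 (array([-3.5, 82.3]), np.float64(-4.2), array([-0.4,  1.8, -1.7,  0.2]))
```

```bash
python3 - <<'E'
from h import *
import pickle
L=lambda n:pickle.load(open(n+".pkl","rb"))
for n,T,yaw,z0 in(("w3",(466.25,238.8),-.229,168.9),("w4",(560.64,214.5),-.2311,92.7),("w5",(560.35,214.23),-.2313,96.9)):
  w=L(n);g=cv2.imread(f"pics/{n}.png");m=g[:,254:263].mean((1,2))
  h=cv2.cvtColor(g,cv2.COLOR_BGR2HSV)
  top=next(r for r in range(182,200) if m[r]>190); hb=next(r for r in range(212,240) if m[r]<70)
  u=np.array([np.cos(yaw),np.sin(yaw)])
  x=lambda r,z:(onplane(w,(258,r),z)[:2]-T)@u
  print(n,top,hb,"foot top centre",x(top-.5,z0+20)-27,"handle bottom centre",x(hb-.5,z0+36)-14)
  # lateral: foot top edges & handle at rows
  R=230;v=g[R].mean(1);
  c=np.cos(yaw);s=np.sin(yaw)
  for r in(236,262,278):
    q=np.nonzero((h[r,210:306,0]<15)&(h[r,210:306,1]>110))[0]+210;print(r,q.min(),q.max(),end=' ')
  print()
E
```

```text
w3 187 220 foot top centre -0.44131425253667445 handle bottom centre -0.7106561312715645
236 233 282 262 227 288 278 224 291 
w4 187 220 foot top centre -0.3316794967323702 handle bottom centre -0.6381751881821973
236 233 282 262 227 287 278 224 291 
w5 188 223 foot top centre -0.9469968694616355 handle bottom centre -2.2855619124662176
236 235 281 262 228 287 278 225 291
```

The earlier reading was wrong: the tamper had been upright and centred near x ≈ −0.5, so I had aimed 6 mm too far forward. After the bump it may lean a few degrees. I recentre, set it on the plate and regrasp.

Request:
{"op": "drive_tool", "data": {
  "increments": [
    [[-0.2, 0.05, 0], 0],
    [[-0.2, 0.05, 0], 0],
    [[-0.2, 0, 0], 0],
    [[0, 0, 0.2], 0],
    [[0, 0, 0.3], 0],
    [[0, 0, 0.3], 0],
    [[0, 0, 0.1], 0],
    [[0, 0, 0], 0],
    [[0, 0, 0], 0]
  ]
}}

```text
time_s: 17.5
eef_pos: [554.3, 214.8, 145.7]
ee_rot: [-0.0, 0.993, -0.115, 0.0]
force: [-0.2, 0.3, -4.1]
opening: 27.2
finger_force: 30.0
```

Request:
{"op": "drive_tool", "data": {
  "increments": [
    [[0, 0, 0.1], 0],
    [[0, 0, 0.1], 0],
    [[0, 0, 0], 0],
    [[0, 0, 0], 0]
  ]
}}

```text
time_s: 17.9
eef_pos: [554.3, 214.7, 143.7]
ee_rot: [0.0, 0.993, -0.115, -0.0]
force: [-0.3, 0.5, -2.6]
opening: 27.4
finger_force: 30.0
```

Request:
{"op": "drive_tool", "data": {
  "increments": [
    [[0, 0, 0.1], 0],
    [[0, 0, 0.1], 0],
    [[0, 0, 0], 0],
    [[0, 0, 0], 0]
  ]
}}

```text
time_s: 18.3
eef_pos: [554.3, 214.7, 141.6]
ee_rot: [0.0, 0.993, -0.115, -0.0]
force: [0.2, 0.4, -4.1]
opening: 27.2
finger_force: 30.0
```

Request:
{"op": "drive_tool", "data": {
  "increments": [
    [[0, 0, 0], 0],
    [[0, 0, 0], 0],
    [[0, 0, 0], 0],
    [[0, 0, 0], 0],
    [[0, 0, 0], 0],
    [[0, 0, 0], 0],
    [[0, 0, 0], 0],
    [[0, 0, 0], 0]
  ],
  "claw": 4.4
}}

```text
time_s: 19.1
eef_pos: [554.3, 214.8, 141.7]
ee_rot: [0.0, 0.993, -0.115, -0.0]
force: [0.4, -0.1, -0.5]
opening: 44.2
finger_force: 0.0
```

```bash
cat > chk.py <<'E'
from h import *
import sys
z0=float(sys.argv[1]);n=sys.argv[2]
s=observe();w=camera_model("wrist");g=get_image("wrist");cv2.imwrite(f"pics/{n}.png",g)
q=s["ee_rot"];yaw=2*np.arctan2(q[2],q[1]);T=s["eef_pos"][:2];u=np.array([np.cos(yaw),np.sin(yaw)])
h=cv2.cvtColor(g,cv2.COLOR_BGR2HSV);m=g[:,254:263].mean((1,2));print([int(v) for v in m[160:236:1]])
hb=next(r for r in range(205,260) if m[r]<70)
x=lambda r,z:(onplane(w,(258,r),z)[:2]-T)@u
print("hb",hb,"handle bottom centre x",x(hb-.5,z0+36)-14,"basket x",(np.array([554.1,214.7])-T)@u)
for r in range(hb+8,285,12):
    k=np.nonzero((h[r,205:311,0]<15)&(h[r,205:311,1]>110))[0]+205;print(r,k.min(),k.max(),end=' ')
print(s["eef_pos"],s["force"],s["wrist_torque"])
E
python3 chk.py 84 w6
```

```text
[102, 95, 98, 96, 88, 140, 229, 248, 243, 232, 226, 188, 150, 235, 245, 243, 244, 245, 216, 103, 103, 106, 106, 107, 102, 146, 213, 230, 232, 232, 231, 232, 231, 232, 232, 232, 232, 232, 232, 233, 233, 234, 233, 234, 234, 234, 235, 232, 204, 164, 155, 153, 136, 133, 124, 111, 102, 104, 92, 56, 31, 35, 34, 33, 32, 33, 38, 35, 34, 34, 35, 34, 32, 32, 34, 33]
hb 219 handle bottom centre x -0.1834124706643987 basket x -0.14961143969851884
227 238 277 239 232 283 251 230 286 263 218 288 275 224 290 [554.27115248 214.77417062 141.69383427] [ 0.35022515 -0.08317723 -0.5144455 ] [-0.02163978  0.04440577 -0.03861277]
```

The tamper stands level and centred on the plate. I regrip and press.

Request:
{"op": "drive_tool", "data": {
  "increments": [
    [[0, 0, 0], 0],
    [[0, 0, 0], 0],
    [[0, 0, 0], 0],
    [[0, 0, 0], 0],
    [[0, 0, 0], 0],
    [[0, 0, 0], 0],
    [[0, 0, 0.2], 0],
    [[0, 0, 0.2], 0],
    [[0, 0, 0.2], 0],
    [[0, 0, 0.2], 0],
    [[0, 0, 0.2], 0],
    [[0, 0, 0.2], 0],
    [[0, 0, 0.2], 0],
    [[0, 0, 0], 0],
    [[0, 0, 0], 0]
  ],
  "claw": 0
}}

```text
time_s: 20.65
eef_pos: [554.9, 214.9, 129.8]
ee_rot: [-0.0, 0.993, -0.115, 0.001]
force: [-5.7, -2.5, 19.4]
opening: 27.4
finger_force: 30.0
```

```bash
python3 chk.py 72 w7
```

```text
[156, 157, 150, 121, 96, 100, 101, 99, 98, 94, 172, 245, 249, 244, 235, 228, 219, 228, 249, 205, 97, 107, 109, 109, 108, 115, 172, 228, 236, 236, 235, 235, 236, 235, 236, 235, 235, 235, 237, 237, 237, 236, 237, 237, 237, 237, 238, 239, 235, 194, 144, 138, 140, 140, 135, 123, 110, 103, 106, 89, 32, 34, 34, 36, 35, 36, 36, 35, 36, 36, 34, 37, 35, 35, 34, 36]
hb 220 handle bottom centre x -0.7480589863729055 basket x -0.7169157008761439
228 238 277 240 232 284 252 229 286 264 227 288 276 224 291 [554.87541179 214.86484247 129.77120028] [-5.71446431 -2.45687247 19.43003195] [-0.7109299   1.42152408 -0.00217039]
```

Request:
{"op": "drive_tool", "data": {
  "increments": [
    [[0, 0, 0.1], 0],
    [[0, 0, 0], 0],
    [[0, 0, 0], 0],
    [[0, 0, 0], 0],
    [[0, 0, 0], 0],
    [[0, 0, 0], 0],
    [[0, 0, 0], 0],
    [[0, 0, 0], 0],
    [[0, 0, 0], 0],
    [[0, 0, 0], 0],
    [[0, 0, 0], 0],
    [[0, 0, 0], 0]
  ]
}}

```text
time_s: 21.9
eef_pos: [555.1, 214.9, 129.6]
ee_rot: [-0.0, 0.993, -0.116, 0.001]
force: [-6.8, -4.1, 24.9]
opening: 27.4
finger_force: 30.0
```

```bash
python3 chk.py 72 w8
```

```text
[155, 156, 153, 136, 98, 99, 102, 102, 98, 93, 127, 222, 252, 247, 239, 232, 215, 222, 252, 231, 115, 105, 108, 109, 109, 107, 156, 222, 235, 236, 235, 235, 235, 235, 235, 235, 235, 236, 236, 236, 236, 236, 237, 236, 237, 237, 237, 239, 235, 196, 155, 137, 139, 140, 136, 126, 113, 104, 107, 91, 41, 34, 35, 37, 36, 34, 34, 34, 37, 37, 35, 35, 35, 38, 35, 33]
hb 220 handle bottom centre x -0.6690660668251383 basket x -0.8820702377341567
228 239 276 240 232 284 252 229 287 264 227 288 276 224 297 [555.05102668 214.889887   129.61333028] [-6.79271396 -4.08405098 24.90560746] [-0.92478141  1.87337741 -0.01813982]
```

Request:
{"op": "drive_tool", "data": {
  "increments": [
    [[-0.1, 0.1, 0], 0],
    [[0, 0, 0], 0],
    [[0, 0, 0], 0],
    [[0, 0, 0], 0],
    [[0, 0, 0], 0],
    [[0, 0, 0], 0],
    [[0, 0, 0], 0],
    [[0, 0, 0], 0],
    [[0, 0, 0], 0],
    [[0, 0, 0], 0],
    [[0, 0, 0], 0]
  ]
}}

```text
time_s: 23.05
eef_pos: [554.7, 214.7, 129.7]
ee_rot: [-0.001, 0.993, -0.115, 0.002]
force: [-3.9, -1.8, 22.3]
opening: 27.3
finger_force: 30.0
```

```bash
python3 chk.py 72 w9 | tail -4; python3 - <<'E'
from h import *
for n in("w6","w8","w9"):
  g=cv2.imread(f"pics/{n}.png").mean(2)
  # foot top left/right edges on several rows
  for r in(200,215):print(n,r,[int(v) for v in g[r,200:240:2]],[int(v) for v in g[r,278:318:2]])
E
```

```text
[155, 157, 153, 126, 97, 99, 100, 100, 98, 96, 178, 247, 249, 244, 234, 228, 213, 224, 249, 205, 99, 107, 110, 109, 108, 114, 168, 228, 236, 235, 235, 235, 235, 235, 236, 236, 235, 236, 236, 236, 236, 237, 236, 237, 237, 237, 238, 239, 232, 185, 144, 138, 140, 139, 136, 122, 108, 104, 105, 86, 34, 36, 36, 33, 35, 35, 34, 35, 37, 33, 35, 36, 35, 37, 36, 35]
hb 220 handle bottom centre x -0.6577405900630868 basket x -0.5504945699932949
228 239 277 240 232 284 252 230 286 264 227 289 276 225 291 [554.67642375 214.74611044 129.68279497] [-3.92753365 -1.79811447 22.30380502] [-0.55189452  1.23243916 -0.00858299]
w6 200 [77, 81, 84, 127, 123, 122, 78, 109, 137, 136, 79, 100, 214, 224, 227, 228, 226, 229, 230, 230] [228, 227, 227, 227, 228, 227, 226, 173, 85, 142, 120, 122, 227, 76, 224, 230, 226, 158, 230, 232]
w6 215 [75, 128, 122, 105, 81, 73, 139, 109, 123, 125, 124, 124, 126, 126, 126, 125, 127, 128, 132, 127] [129, 130, 131, 129, 123, 125, 124, 124, 127, 133, 127, 126, 124, 135, 108, 80, 102, 124, 132, 78]
w8 200 [85, 84, 81, 131, 130, 123, 99, 78, 142, 139, 135, 86, 102, 130, 133, 127, 133, 126, 238, 234] [231, 233, 230, 230, 233, 230, 231, 142, 88, 125, 250, 231, 97, 74, 233, 215, 122, 136, 131, 131]
w8 215 [126, 127, 124, 76, 81, 79, 145, 119, 127, 131, 123, 132, 127, 128, 131, 132, 129, 134, 134, 133] [132, 135, 135, 133, 129, 127, 134, 128, 130, 131, 131, 129, 113, 140, 139, 83, 81, 83, 132, 130]
w9 200 [86, 84, 100, 130, 132, 129, 81, 78, 143, 141, 119, 88, 111, 129, 129, 129, 130, 124, 236, 233] [233, 232, 232, 231, 233, 231, 231, 145, 84, 121, 244, 231, 99, 72, 228, 119, 127, 134, 132, 131]
w9 215 [126, 125, 114, 78, 83, 75, 145, 116, 127, 130, 125, 132, 128, 130, 131, 130, 131, 132, 137, 136] [134, 132, 133, 134, 130, 132, 131, 128, 132, 133, 131, 131, 127, 139, 126, 82, 82, 82, 132, 133]
```

The plate is home and level: the TCP dropped 12.0 mm, contact is about 25 N, and the tamper is upright and centred after more than 2 s of holding. Next I raise it and carry it back over the seat.

Request:
{"op": "drive_tool", "data": {
  "increments": [
    [[0, 0, -0.3], 0],
    [[0, 0, -0.3], 0],
    [[0, 0, -0.5], 0],
    [[0, 0, -0.8], 0],
    [[0, 0, -1.2], 0],
    [[0, 0, -1.5], 0],
    [[0, 0, -1.5], 0],
    [[0, 0, -1.2], 0],
    [[0, 0, -0.8], 0],
    [[0, 0, -0.4], 0],
    [[0, 0, 0], 0]
  ]
}}

```text
time_s: 24.2
eef_pos: [553.2, 214.1, 212.2]
ee_rot: [-0.0, 0.993, -0.115, 0.0]
force: [-0.2, 0.5, -3.3]
opening: 27.4
finger_force: 30.0
```

Request:
{"op": "drive_tool", "data": {
  "increments": [
    [[0.15, 0.6, 0], 0],
    [[0.15, 1.4, 0], 0],
    [[0.15, 2.4, 0], 0],
    [[0.15, 2.4, 0], 0],
    [[0.15, 2.4, 0], 0],
    [[0.15, 2.4, 0], 0],
    [[0.15, 2.4, 0], 0],
    [[0.15, 2.4, 0], 0],
    [[0.15, 2.4, 0], 0],
    [[0.15, 2.4, 0], 0],
    [[0.15, 2.4, 0], 0],
    [[0.15, 2.4, 0], 0],
    [[0.15, 2.4, 0], 0],
    [[0.15, 2.4, 0], 0],
    [[0.15, 1.9, 0], 0],
    [[0.15, 0.9, 0], 0],
    [[0.15, 0.3, 0], 0],
    [[0, 0, 0], 0],
    [[0, 0, 0], 0]
  ]
}}

```text
time_s: 26.1
eef_pos: [500.4, -120.7, 211.6]
ee_rot: [-0.0, 0.993, -0.115, -0.0]
force: [0.1, 0.3, -3.6]
opening: 27.3
finger_force: 30.0
```

```bash
python3 - <<'E'
from h import *
s=observe();z0=s["eef_pos"][2]-57.7
import sys,subprocess
sys.argv=["",str(z0),"w10"];exec(open("chk.py").read())
c,sn=u
d=np.array([496.4,-120.25])+4.7*u-T;print("to go",d@u,d[0]*sn-d[1]*c, yaw)
r=next(r for r in range(180,200) if m[r]>190);print("foot top front row",r,"centre",x(r-.5,z0+20)-27)
E
```

```text
[43, 42, 41, 43, 44, 44, 42, 41, 43, 45, 42, 41, 31, 27, 26, 25, 23, 24, 62, 104, 113, 112, 114, 110, 104, 146, 215, 235, 240, 238, 238, 238, 238, 239, 239, 239, 239, 239, 239, 239, 239, 240, 240, 240, 240, 241, 240, 241, 243, 239, 199, 149, 141, 142, 132, 120, 108, 109, 101, 68, 32, 37, 36, 37, 37, 37, 37, 38, 37, 39, 35, 37, 36, 37, 36, 37]
hb 219 handle bottom centre x -0.2029397499694685 basket x -24.10199856017278
227 239 277 239 232 283 251 229 286 263 227 289 275 220 291 [ 500.40931539 -120.69882048  211.63415473] [ 0.11155659  0.28850524 -3.57429069] [ 0.10541572 -0.07244252  0.00609427]
to go 0.6938243924028088 0.4760323107031732 -0.22975036556328085
foot top front row 186 centre 0.13904834159201584
```

The tamper is still upright and centred over the target. I lower until the uphill edge touches the pad.

Request:
{"op": "drive_tool", "data": {
  "increments": [
    [[0, 0.05, 0.5], 0],
    [[0, 0, 1.2], 0],
    [[0, 0, 1.5], 0],
    [[0, 0, 1.5], 0],
    [[0, 0, 1.3], 0],
    [[0, 0, 0.9], 0],
    [[0, 0, 0.5], 0],
    [[0, 0, 0.3], 0],
    [[0, 0, 0.1], 0],
    [[0, 0, 0], 0],
    [[0, 0, 0], 0]
  ]
}}

```text
time_s: 27.25
eef_pos: [500.5, -122.4, 134.1]
ee_rot: [0.0, 0.993, -0.115, 0.0]
force: [0.1, -0.6, -4.2]
opening: 27.2
finger_force: 30.0
```

Request:
{"op": "drive_tool", "data": {
  "increments": [
    [[0, 0, 0.1], 0],
    [[0, 0, 0.1], 0],
    [[0, 0, 0.1], 0],
    [[0, 0, 0], 0]
  ]
}}

```text
time_s: 27.65
eef_pos: [500.0, -122.3, 130.6]
ee_rot: [-0.0, 0.993, -0.115, -0.0]
force: [-0.9, -0.1, -3.7]
opening: 27.2
finger_force: 30.0
```

Request:
{"op": "drive_tool", "data": {
  "increments": [
    [[0.05, -0.1, 0.1], 0],
    [[0, 0, 0.1], 0],
    [[0, 0, 0], 0],
    [[0, 0, 0], 0]
  ]
}}

```text
time_s: 28.05
eef_pos: [501.4, -121.5, 129.0]
ee_rot: [-0.0, 0.993, -0.115, 0.001]
force: [0.9, 0.3, 0.5]
opening: 27.6
finger_force: 30.0
```

Contact came at the predicted height. I now roll it over the uphill edge along the arc.

Request:
{"op": "drive_tool", "data": {
  "increments": [
    [[0.2, 0, 0.15], 0],
    [[0.35, 0, 0.25], 0],
    [[0.35, 0, 0.2], 0],
    [[0.4, 0, 0.25], 0],
    [[0.4, 0, 0.3], 0],
    [[0, 0, 0], 0]
  ]
}}

```text
time_s: 28.65
eef_pos: [519.2, -125.7, 117.4]
ee_rot: [0.0, 0.993, -0.115, 0.002]
force: [3.6, -1.2, -0.4]
opening: 27.5
finger_force: 30.0
```

```bash
python3 chk.py 59.7 w11; python3 - <<'E'
from h import *
import cv2
a=cv2.imread("pics/w11.png");h=cv2.cvtColor(a,cv2.COLOR_BGR2HSV)
m=((h[...,0]<15)&(h[...,1]>110))[:,250:266].mean(1)>.5;r=np.nonzero(m)[0];print(r[(r>180)].min(),r[r>180].max())
E
```

```text
[117, 115, 117, 117, 116, 117, 117, 117, 117, 115, 116, 116, 116, 114, 97, 72, 60, 63, 86, 112, 113, 113, 113, 112, 110, 159, 224, 237, 238, 238, 238, 238, 238, 239, 238, 238, 239, 239, 239, 239, 240, 239, 240, 240, 240, 240, 241, 242, 240, 210, 155, 138, 143, 140, 130, 116, 106, 110, 99, 55, 33, 38, 37, 38, 36, 37, 37, 37, 37, 37, 37, 37, 38, 36, 37, 36]
hb 219 handle bottom centre x -0.12639425074323007 basket x -44.07712393629661
227 238 277 239 232 283 251 229 285 263 227 288 275 224 291 [ 519.23531809 -125.73891502  117.39026007] [ 3.6316408  -1.19971274 -0.42369151] [-0.13823607 -0.92575918  0.02020426]
220 339
```

The foot slid down the pad instead of rolling. I will use the pad's uphill top edge (known height 82 mm) as a fixed stop to lean the tamper in the grip, then seat it along the pad's normal. First I go up and behind that edge.

Request:
{"op": "drive_tool", "data": {
  "increments": [
    [[0, 0, -0.5], 0],
    [[0, 0, -1], 0],
    [[0, 0, -1.5], 0],
    [[-0.4, 0, -1.5], 0],
    [[-1, 0, -1], 0],
    [[-1.5, 0, 0], 0],
    [[-1.8, 0, 0], 0],
    [[-1.8, 0, 0], 0],
    [[-1.4, 0, 0], 0],
    [[-0.9, 0, 0.4], 0],
    [[-0.6, 0, 0.9], 0],
    [[0, 0, 1.2], 0],
    [[0, 0, 1], 0],
    [[0, 0, 0.5], 0],
    [[0, 0, 0], 0],
    [[0, 0, 0], 0]
  ]
}}

```text
time_s: 30.3
eef_pos: [426.1, -103.8, 132.2]
ee_rot: [-0.0, 0.993, -0.115, -0.0]
force: [-0.3, 0.3, -4.4]
opening: 27.4
finger_force: 30.0
```

Request:
{"op": "drive_tool", "data": {
  "increments": [
    [[0.3, 0, 0.2], 0],
    [[0.3, 0, 0], 0],
    [[0.3, 0, 0], 0],
    [[0.4, 0, -0.1], 0],
    [[0.4, 0, -0.1], 0],
    [[0.4, 0, -0.1], 0],
    [[0.4, 0, -0.1], 0],
    [[0, 0, 0], 0]
  ]
}}

```text
time_s: 31.1
eef_pos: [446.4, -108.9, 133.1]
ee_rot: [-0.0, 0.993, -0.115, -0.004]
force: [-7.6, 2.3, -1.3]
opening: 27.2
finger_force: 30.0
```

```bash
cat > tl.py <<'E'
from h import *
import sys
# lean angle from handle edges: bottom-front row known by position: fit (x0,theta) with grip point fixed at s=65.5
s=observe();w=camera_model("wrist");g=get_image("wrist");cv2.imwrite("pics/"+sys.argv[1]+".png",g)
q=s["ee_rot"];yaw=2*np.arctan2(q[2],q[1]);T=s["eef_pos"];u=np.array([np.cos(yaw),np.sin(yaw)])
h=cv2.cvtColor(g,cv2.COLOR_BGR2HSV);m=((h[...,0]<15)&(h[...,1]>110))[:,250:266].mean(1)>.5
r=np.nonzero(m)[0];r=r[r>120];v=g[:,254:263].mean((1,2))
print("brown",r.min(),r.max(),[int(k) for k in v[150:r.min()+4:2]])
def row(a,s_,th):
    d=s_-65.5;X=a*np.cos(th)+d*np.sin(th);Z=T[2]+8-a*np.sin(th)+d*np.cos(th)
    return proj(w,[T[0]+u[0]*X,T[1]+u[1]*X,Z])[1]
for t in range(0,45,5):
    th=np.radians(t);print(t,"hb %.0f topfront %.0f toprear %.0f foottopfront %.0f"%(row(14,36,th),row(14,95,th),row(-14,95,th),row(27,20,th)))
print(T,s["force"],s["wrist_torque"],((T[:2]-[496.4,-120.25])@u).round(1))
E
python3 tl.py w12
```

```text
brown 235 330 [53, 54, 54, 51, 53, 53, 52, 53, 53, 53, 52, 51, 54, 55, 54, 53, 55, 54, 54, 55, 53, 53, 54, 53, 53, 53, 43, 26, 70, 152, 162, 161, 162, 161, 162, 162, 162, 162, 163, 162, 163, 164, 122, 40, 41]
0 hb 218 topfront 278 toprear 349 foottopfront 185
5 hb 222 topfront 269 toprear 345 foottopfront 192
10 hb 227 topfront 260 toprear 341 foottopfront 198
15 hb 231 topfront 252 toprear 335 foottopfront 205
20 hb 236 topfront 244 toprear 329 foottopfront 212
25 hb 241 topfront 236 toprear 321 foottopfront 219
30 hb 246 topfront 229 toprear 314 foottopfront 226
35 hb 251 topfront 223 toprear 306 foottopfront 234
40 hb 256 topfront 217 toprear 297 foottopfront 241
[ 446.43890172 -108.87182326  133.13363767] [-7.56867177  2.26770296 -1.34113009] [ 0.64456198  2.11374121 -0.00477055] -51.2
```

That works: the tamper leans about 18–19° now. I continue to 32°.

Request:
{"op": "drive_tool", "data": {
  "increments": [
    [[0.4, 0, -0.1], 0],
    [[0.4, 0, -0.1], 0],
    [[0.4, 0, -0.1], 0],
    [[0.4, 0, 0], 0],
    [[0, 0, 0], 0]
  ]
}}

```text
time_s: 31.65
eef_pos: [461.5, -112.5, 135.6]
ee_rot: [-0.0, 0.993, -0.115, -0.005]
force: [-8.2, 2.4, -4.1]
opening: 26.7
finger_force: 30.0
```

```bash
python3 tl.py w13
```

```text
brown 247 324 [54, 54, 54, 54, 53, 53, 53, 53, 52, 52, 53, 52, 51, 53, 54, 52, 53, 53, 53, 52, 52, 52, 52, 52, 51, 32, 33, 34, 30, 32, 32, 33, 33, 33, 33, 34, 31, 29, 105, 158, 156, 155, 156, 156, 156, 155, 156, 158, 101, 53, 60]
0 hb 218 topfront 278 toprear 349 foottopfront 185
5 hb 222 topfront 269 toprear 345 foottopfront 192
10 hb 226 topfront 260 toprear 341 foottopfront 198
15 hb 231 topfront 252 toprear 335 foottopfront 205
20 hb 236 topfront 244 toprear 329 foottopfront 212
25 hb 241 topfront 236 toprear 322 foottopfront 219
30 hb 246 topfront 229 toprear 314 foottopfront 226
35 hb 251 topfront 223 toprear 306 foottopfront 234
40 hb 256 topfront 217 toprear 297 foottopfront 241
[ 461.47717516 -112.50031506  135.58719723] [-8.21569155  2.4274063  -4.09066247] [0.55857614 2.139512   0.02912897] -35.8
```

Request:
{"op": "drive_tool", "data": {
  "increments": [
    [[0.3, 0, 0], 0],
    [[0, 0, 0], 0],
    [[-0.5, 0, 0], 0],
    [[-0.6, 0, -0.2], 0],
    [[-0.2, 0, -1], 0],
    [[0, 0, -1.5], 0],
    [[0, 0, -1.5], 0],
    [[0.4, 0, -1], 0],
    [[1, 0, -0.3], 0],
    [[1.5, 0, 0], 0],
    [[1.8, 0, 0], 0],
    [[1.8, 0, 0], 0],
    [[1.6, 0, 0], 0],
    [[1.1, 0, 0], 0],
    [[0.7, 0, 0], 0],
    [[0.1, 0, 0], 0],
    [[0, 0, 0], 0],
    [[0, 0, 0], 0]
  ]
}}

```text
time_s: 33.5
eef_pos: [552.8, -133.7, 192.1]
ee_rot: [0.0, 0.993, -0.115, -0.0]
force: [0.3, -0.8, -2.5]
opening: 26.7
finger_force: 30.0
```

```bash
python3 tl.py w14; python3 - <<'E'
from h import *
s=observe();q=s["ee_rot"];yaw=2*np.arctan2(q[2],q[1]);d=np.array([496.4,-120.25])-s["eef_pos"][:2]
print(d[0]*np.sin(yaw)-d[1]*np.cos(yaw))
E
```

```text
brown 248 324 [195, 195, 194, 194, 196, 196, 197, 198, 199, 199, 93, 82, 108, 107, 93, 94, 91, 86, 58, 59, 60, 58, 58, 59, 39, 43, 62, 24, 25, 21, 100, 128, 129, 115, 56, 22, 24, 24, 21, 61, 123, 122, 122, 122, 123, 122, 121, 123, 105, 36, 48]
0 hb 218 topfront 277 toprear 349 foottopfront 186
5 hb 222 topfront 268 toprear 345 foottopfront 192
10 hb 227 topfront 259 toprear 340 foottopfront 199
15 hb 231 topfront 251 toprear 334 foottopfront 205
20 hb 236 topfront 243 toprear 328 foottopfront 212
25 hb 241 topfront 235 toprear 321 foottopfront 220
30 hb 246 topfront 228 toprear 313 foottopfront 227
35 hb 252 topfront 222 toprear 305 foottopfront 234
40 hb 257 topfront 216 toprear 296 foottopfront 242
[ 552.7584047  -133.69032205  192.10307296] [ 0.30910114 -0.8361675  -2.52237213] [-0.00413829 -0.11584122  0.01956358] 57.9
-0.18771869410238118
```

The lean is about 31.5°. I go down along the pad's normal.

Request:
{"op": "drive_tool", "data": {
  "increments": [
    [[0, 0, 0.6], 0],
    [[0, 0, 1.2], 0],
    [[0, 0, 1.4], 0],
    [[0, 0, 1.1], 0],
    [[0, 0, 0.6], 0],
    [[-0.27, 0, 0.42], 0],
    [[-0.27, 0, 0.42], 0],
    [[-0.27, 0, 0.42], 0],
    [[-0.27, 0, 0.42], 0],
    [[-0.27, 0, 0.42], 0],
    [[-0.27, 0, 0.42], 0],
    [[-0.27, 0, 0.42], 0],
    [[0, 0, 0], 0],
    [[0, 0, 0], 0]
  ]
}}

```text
time_s: 34.95
eef_pos: [535.0, -129.5, 113.8]
ee_rot: [-0.0, 0.993, -0.115, -0.0]
force: [-0.3, 0.3, -3.5]
opening: 26.8
finger_force: 30.0
```

Request:
{"op": "drive_tool", "data": {
  "increments": [
    [[-0.16, 0, 0.25], 0],
    [[-0.16, 0, 0.25], 0],
    [[-0.11, 0, 0.17], 0],
    [[0, 0, 0], 0],
    [[0, 0, 0], 0]
  ]
}}

```text
time_s: 35.45
eef_pos: [533.4, -129.1, 109.0]
ee_rot: [0.0, 0.993, -0.115, 0.003]
force: [2.5, -0.7, 8.1]
opening: 26.8
finger_force: 30.0
```

Request:
{"op": "drive_tool", "data": {
  "increments": [
    [[-0.05, 0, 0.08], 0],
    [[-0.05, 0, 0.08], 0],
    [[0, 0, 0], 0],
    [[0, 0, 0], 0]
  ]
}}

```text
time_s: 35.85
eef_pos: [534.1, -129.2, 108.3]
ee_rot: [0.0, 0.993, -0.115, 0.004]
force: [5.0, -1.7, 11.2]
opening: 26.9
finger_force: 30.0
```

Contact is about 2 mm downhill of where I want it. I lift slightly, shift uphill and set down again.

Request:
{"op": "drive_tool", "data": {
  "increments": [
    [[0.05, 0, -0.2], 0],
    [[0.05, 0, -0.25], 0],
    [[-0.1, 0, -0.15], 0],
    [[0, 0, 0], 0],
    [[-0.12, 0, 0.2], 0],
    [[-0.12, 0, 0.2], 0],
    [[-0.05, 0, 0.08], 0],
    [[0, 0, 0], 0],
    [[0, 0, 0], 0]
  ]
}}

```text
time_s: 36.75
eef_pos: [531.6, -128.7, 109.4]
ee_rot: [0.0, 0.993, -0.115, 0.005]
force: [7.2, -2.4, 12.7]
opening: 26.7
finger_force: 30.0
```

```bash
python3 tl.py w15
```

```text
brown 247 324 [202, 203, 203, 206, 204, 201, 174, 54, 100, 112, 115, 116, 114, 114, 115, 114, 114, 115, 115, 114, 113, 114, 113, 108, 64, 47, 42, 46, 61, 44, 22, 27, 22, 34, 135, 131, 131, 133, 117, 83, 24, 22, 73, 126, 124, 124, 124, 127, 48, 48, 47]
0 hb 219 topfront 276 toprear 348 foottopfront 186
5 hb 223 topfront 267 toprear 344 foottopfront 193
10 hb 227 topfront 258 toprear 339 foottopfront 199
15 hb 232 topfront 250 toprear 333 foottopfront 206
20 hb 237 topfront 242 toprear 327 foottopfront 213
25 hb 242 topfront 234 toprear 319 foottopfront 220
30 hb 247 topfront 227 toprear 312 foottopfront 228
35 hb 252 topfront 221 toprear 303 foottopfront 235
40 hb 257 topfront 215 toprear 295 foottopfront 243
[ 531.56139958 -128.65284257  109.38113791] [ 7.23135933 -2.43397906 12.65404717] [-0.31841288 -0.92453316  0.00982023] 36.2
```

The foot is well inside the lip and flat on the pad, with a lean of about 31°. I unload and release.

Request:
{"op": "drive_tool", "data": {
  "increments": [
    [[0.1, 0, -0.15], 0],
    [[0, 0, 0], 0],
    [[0, 0, 0], 0]
  ]
}}

```text
time_s: 37.1
eef_pos: [531.2, -128.5, 109.8]
ee_rot: [0.0, 0.993, -0.115, 0.003]
force: [6.1, -2.1, 6.3]
opening: 26.6
finger_force: 30.0
```

Request:
{"op": "drive_tool", "data": {
  "increments": [
    [[0, 0, 0], 0],
    [[0, 0, 0], 0],
    [[0, 0, 0], 0],
    [[0, 0, 0], 0],
    [[0, 0, 0], 0],
    [[0, 0, 0], 0],
    [[0, 0, 0], 0],
    [[0, 0, 0], 0]
  ],
  "claw": 8.8
}}

```text
time_s: 37.9
eef_pos: [528.0, -127.9, 108.2]
ee_rot: [0.0, 0.993, -0.115, -0.0]
force: [-0.1, 0.2, -0.3]
opening: 87.3
finger_force: 0.0
```

```bash
python3 tl.py w16
```

```text
brown 206 279 [195, 194, 192, 166, 49, 96, 107, 109, 109, 108, 109, 109, 109, 109, 109, 109, 108, 109, 84, 77, 68, 65, 51, 38, 43, 57, 49, 20, 60, 76]
0 hb 218 topfront 277 toprear 349 foottopfront 186
5 hb 222 topfront 268 toprear 345 foottopfront 192
10 hb 227 topfront 259 toprear 340 foottopfront 199
15 hb 231 topfront 251 toprear 334 foottopfront 205
20 hb 236 topfront 243 toprear 328 foottopfront 212
25 hb 241 topfront 235 toprear 321 foottopfront 220
30 hb 246 topfront 228 toprear 313 foottopfront 227
35 hb 252 topfront 222 toprear 305 foottopfront 234
40 hb 257 topfront 216 toprear 296 foottopfront 242
[ 527.9548619  -127.86279756  108.19510887] [-0.08358735  0.15648602 -0.2951859 ] [ 0.00230827 -0.00800285 -0.00644119] 32.5
```

Request:
{"op": "drive_tool", "data": {
  "increments": [
    [[0, 0, -0.5], 0],
    [[0, 0, -1.5], 0],
    [[0, 0, -2.5], 0],
    [[0, 0, -2.5], 0],
    [[0, 0, -2.5], 0],
    [[-0.3, 0, -2], 0],
    [[-0.5, 0, -1.5], 0],
    [[-0.4, 0, -1], 0],
    [[-0.2, 0, -0.3], 0],
    [[0, 0, 0], 0],
    [[0, 0, 0], 0]
  ]
}}

```text
time_s: 39.05
eef_pos: [513.9, -124.5, 250.4]
ee_rot: [-0.0, 0.993, -0.115, -0.001]
force: [0.9, -0.0, -0.2]
opening: 88.0
finger_force: 0.0
```

```bash
cat > cmp.py <<'E'
from h import *
import sys
s=observe();w=camera_model("wrist");g=get_image("wrist");cv2.imwrite(f"pics/{sys.argv[1]}.png",g);print(s["eef_pos"],s["force"])
q=s["ee_rot"];yaw=2*np.arctan2(q[2],q[1]);c,sn=np.cos(yaw),np.sin(yaw)
W=lambda x,y,z:[496.4+x*c+y*sn,-120.25+x*sn-y*c,z]
for n,im in(("start",cv2.imread("pics/w1.png")),("now",g)):
  h=cv2.cvtColor(im,cv2.COLOR_BGR2HSV);m=((h[...,0]<15)&(h[...,1]>110));m[:,:210]=0;m[:,310:]=0;m[260:]=0
  n_,L,st,ce=cv2.connectedComponentsWithStats(m.astype(np.uint8));i=1+st[1:,4].argmax();k=L==i
  print(n,st[i],ce[i].round(1))
  for r in range(st[i][1],st[i][1]+st[i][3],6):x=np.nonzero(k[r])[0];print(r,x.min(),x.max(),end='; ')
  G=((h[...,1]<40)&(h[...,2]>85));
  print();print([(r,(lambda x:(int(x.min()),int(x.max())))(np.nonzero(G[r,218:303])[0]+218)) for r in range(164,236,4) if G[r,218:303].any()])
R=np.radians(32);S,C=np.sin(R),np.cos(R)
P=lambda a,t:proj(w,W(a*C+t*S,0,58-a*S+t*C)).round(1)
print("pred top front edge",P(14,95),"top rear",P(-14,95),"foot top uphill edge",P(-27,20))
E
python3 cmp.py w17
```

```text
[ 513.93045194 -124.51159533  250.41839368] [ 0.94391401 -0.03879265 -0.15876424]
start [ 243  142   37   53 1502] [260.7 166.7]
142 256 267; 148 247 275; 154 244 278; 160 244 278; 166 244 277; 172 245 276; 178 246 275; 184 248 274; 190 250 270; 
[(164, (237, 282)), (168, (232, 287)), (172, (230, 289)), (176, (227, 292)), (180, (225, 294)), (184, (224, 296)), (188, (224, 296)), (192, (223, 296)), (196, (223, 296)), (200, (223, 296)), (204, (239, 281)), (208, (243, 277)), (212, (245, 275)), (216, (254, 266))]
now [ 243  136   35   54 1505] [259.4 161.4]
136 256 264; 142 247 273; 148 243 276; 154 243 276; 160 243 276; 166 244 275; 172 244 274; 178 245 273; 184 248 270; 
[(164, (233, 302)), (168, (229, 302)), (172, (227, 302)), (176, (224, 302)), (180, (222, 302)), (184, (221, 302)), (188, (221, 302)), (192, (221, 302)), (196, (221, 302)), (200, (221, 302)), (204, (240, 302)), (208, (245, 302)), (212, (257, 302)), (216, (302, 302)), (220, (302, 302)), (224, (302, 302)), (228, (302, 302))]
pred top front edge [257.5 139.6] top rear [257.5 173.7] foot top uphill edge [257.6 214.4]
```

The tamper lies in the rest with its starting lean, 3–4 mm downhill of where it stood, against the lip and within tolerance. The gripper is clear, so I hand in.

```bash
python3 -c "
from bench import *
print(job_done())"
```

```text
the job is handed in; nothing more can be done
None
```

The job is handed in, with no verdict returned: I pressed the plate home (12 mm down, about 25 N) for over 2 s, then set the tamper back flat in its rest, about 4 mm downhill of where it started and against the lip; I never looked at the plate again after letting it up.

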